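Click the spent microscope battery onto its charger

TASK

Put the spent microscope battery pack, the one with the red light, on charge: set it down at the front of the charger with its brass contacts towards the terminal block, then slide it in under the two rails, fully home, until the blue spring catch clicks up behind it, and let go. Leave the charged pack (green light) and the other loose things on the bench as they stand.

Things in the scene. Friction and masses are not known exactly. Their poses are not given: they have to be found in the camera images.
- spent_mid (a point): The spent pack: dark grey block, red light bar across its top near the tail end, 76 long (x) x 40 wide (y) x 44 mm high, 0.23 kg. Point: its centre, 22 mm above its underside. x axis points to the contact end (a white arrow on top points that way too), z up. It starts flat in the tray. Long sides: plain from 13 to 44 mm above the underside (grip here); below that a groove, see spent_nose.
- spent_nose (a point): Centre of the spent pack's contact end: flat face with three brass strips, 38 mm along x from its centre, 22 mm above its underside. Each long side of the pack has a groove 4 mm deep, 6 to 13 mm above the underside, over the whole length, which leaves a foot 6 mm thick below it. The tail end is flat too.
- charged_mid (a point): Centre of the charged pack: the same pack with a green light bar, lying in the same tray beside the spent one. To be left alone.
- charger: Battery charger, pale grey, fixed, 190 (x) x 112 (y) mm. Origin: centre of its underside, on the bench; x is the direction in which a pack slides in, z up. Level deck 66 mm wide, 20 mm above the bench, from x = -95 to 62 mm. Terminal block (50 mm high) from there. Fully home, the pack's centre is at x = 21 to 24 mm, y = 0, its tail at x = -17 to -14 mm, in front of the catch's square back.
- rails_mouth (a point): Middle of the mouth of the charger's two dark rails, at deck height, x = 17 mm. Rails run from x = 17 to 62 mm, 10.5 mm high over the deck, 43 mm apart inside, 57 outside. Their lips, 7.5 to 10.5 mm above the deck, 35 mm apart, run in the pack's grooves: it enters only by sliding along x on the deck. Flares start at x = 5 mm, out to y = 31 mm; lip ends turn up to 12 mm: keep fingertips above that.
- bay_terminals (a point): Point on the charger where the centre of the pack's contact end face must come: x = 60.5 mm, y = 0, 42 mm above the bench (22 mm above the deck). Axes as the charger's.
- catch_top (a point): Middle of the top of the blue catch when up, in the middle of the deck, 5.5 mm above it, x = -18.5 mm from the charger's origin. The catch is 24 mm wide; its ramp rises from the deck at x = -33 mm to full height at x = -20 mm, and its back drops off square at x = -17 mm. The point is fixed to the charger.
- catch (a joint): The blue spring catch in the charger's deck: 0 m when up, grows as it is pressed down into the deck (flush at 0.0055, stop at 0.007). A light spring, 1.2 N when up and 2.9 N when flush. A pack sliding along the deck presses it down by its ramp (about 3 to 10 N of push) and it springs back up to 0 by itself once the pack's tail has passed it.
- tray: Shallow grey tray fixed to the bench, 190 (x) x 270 (y) mm, rim 14 mm high, 4 mm floor, holding the two packs. Origin: centre of its underside.
- jar: Closed specimen jar of glass, 68 mm across, 89 mm high. Origin: centre of its underside. To be left alone.
- cup: Empty white plastic cup, 72 mm across, 85 mm high. Origin: centre of its underside. To be left alone.
- slidebox: Paper box of microscope slides, 82 x 56 x 34 mm high. Origin: centre of its underside. To be left alone.
- dropper: Small amber bottle, 32 mm across, 75 mm high. Origin: centre of its underside. To be left alone.
- eyepiece: Black microscope eyepiece standing on its narrow end, 34 mm across, 54 mm high. Origin: centre of its underside. To be left alone.

How it is judged:
At the end, for the whole second after the job is handed in: The red-lit pack lies in the charger under the rails, contact end within 5 mm of its place at the terminal block, lengthwise in the bay within 0.08 rad, flat within 0.06 rad, at rest and released, with the blue catch sprung back up behind its tail (pressed less than 1.5 mm) (distance between spent_nose and bay_terminals below 0.005 m and angle between the x axis of spent_mid and the x axis of charger, either way round below 0.08 rad and angle between spent_mid's own z axis and vertical below 0.06 rad and value of joint catch below 0.0015 m and linear speed of spent below 0.01 m/s); the robot touches nothing.
It fails at once if the charged pack is moved more than 30 mm (distance of charged_mid from where it was at the start of the episode above 0.03 m).
It fails at once if another loose thing on the bench (jar, cup, slide box, bottle, eyepiece) is moved more than 30 mm (distance of any of jar, cup, slidebox, dropper, eyepiece from where it was at the start of the episode above 0.03 m).
It also fails if it takes over 48 s, if anything falls off the work surface, if the arm or the gripper's body presses on something with over 40 N, if the wrist force passes 120 N, or if a joint passes its speed limit or range.

ROBOT

A 7-joint arm with a two-finger parallel gripper is mounted at the origin on the work surface. World frame = base frame: x ahead of the robot, y to its left, z up, the work surface at z = 0. Lengths are in m, angles in rad, forces in N, time in s.
With the tool pointing down it reaches from about 0.4 to 0.875 m from the base axis. Payload 6.5 kg.
Tool frame: the origin (TCP) lies between the finger pads; the fingertips stand 11 mm ahead of it and the grasp point (between the pads) lies 8 mm behind it; z points along the fingers, y is the direction in which the jaws open and shut (so a half turn about z gives the same grasp; the last joint's range is limited). The gripper opens to 85 mm and grips with 20 to 120 N. Pads are 22 mm wide; open, the fingers measure 114 mm over their backs; the gripper's body (76 mm by 85 mm) begins 54 mm behind the grasp point. The pads swing forward as they close: fully open they stand 13 mm farther back than shut.
Start: joints at [-1.215, 0.536, -0.004, 1.538, 0.003, 1.067, -0.071], TCP at [0.266, 0.593, 0.242] pointing down, gripper open.
Joint ranges: [-2.7, 2.7], [-0.37, 2.16], [-1.27, 1.26], [0.24, 2.4], [-1.31, 4.45], [0.19, 1.91], [-2.76, 2.76]. Speed limits (rad/s): [2.39, 2.39, 3.14, 3.14, 3.14, 3.14, 3.14].

INTERFACE

Orientations are given as a unit quaternion [w, x, y, z].
In Python, from cell import r gives the robot as it stands.
- The arm moves only by the tool jog_arm, never from a script. Its arguments are lists of equal length, an entry for each row: "slide": the shift along the tool's x, y, z in cm, a list of three; "rotation": the turn, a rotation vector about the tool's x, y, z in degrees, a list of three; "grip": the opening, from 0 (shut) to 1 (fully open). In form: {"slide": [[tx, ty, tz], ...], "rotation": [[ax, ay, az], ...], "grip": [grip, ...]}. A call has 1 to 10 rows; each row is the pose to reach, as a shift and turn from the pose commanded when the call began, along the tool's axes at that moment; what a row does not reach only later rows make up. A row lasts 1/8 s, in which the tool goes at most 62.5 mm and 10.7 degrees, less where a joint would pass 70% of its speed; a pose out of reach is approached as far as the arm can. A call with a gripper value outside its range is refused whole. The fingers move at their own pace and stop on an object; the grip force is fixed at half the most. Time passes only in rows, so rows that repeat a pose let the fingers close. It gives the time, the measured TCP pose, the force and the opening at its end, in the units of the state.
- r.read_state(): the state, without advancing time (a new reading comes with each control period).
- r.camera(name): name is "side" or "top"; returns a dict with "img" (420x560x3 uint8, blue, green, red), "fx", "fy", "cx", "cy" (pixels), "position" and "attitude" of the camera in the world. Camera axes: x right, y down, z forward; pixel columns grow to the right and rows downward; lengths in m; the calibration is good to about 2 mm. A picture is of the moment at which its call begins. There is no depth.
- r.job_done(): hands the job in, once; it reports no verdict.
The state is a dict: "time_s": time; "qpos": joint angles; "joint_velocities": joint speeds; "tau": joint torques, N m; "tool_pos": TCP position; "eef_rot": TCP orientation; "ft_force": force on the tool from outside, world axes, zero at the start; "torque": the same for the moment, N m; "grip_width": opening from 0.0 (shut) to 1.0 (fully open).
Only numpy, scipy, OpenCV 4.12 (cv2) and the standard library are available. Lean on these libraries where they do the work, as an engineer would, in place of code of your own. Each camera call takes 0.05 s, during which the arm holds its last target.

## Working session

There is one attempt and no reset: what is moved stays moved. The work goes in short steps, Python scripts to look and compute and a tool call to move; the robot and the scene stay as the last step left them, time stands still between calls to the robot, and variables do not carry over. Pictures are saved under pics/ and viewed, and the job is handed in when it is done.

Besides the shell and the picture viewer there is one more tool, called after ">>>" as a command line: name --argument value ..., lists and objects as JSON in quotes. jog_arm: Moves the arm, as the interface text tells. Its arguments: {"type":"object","properties":{"slide":{"type":"array"},"rotation":{"type":"array"},"grip":{"type":"array"}},"required":["slide","rotation","grip"]}

```bash
mkdir -p pics; ls; python3 - <<'E'
from cell import r
import cv2
print(r.read_state())
for n in("side","top"):
    c=r.camera(n); cv2.imwrite(f"pics/{n}0.png",c["img"]); print(n,{k:v for k,v in c.items() if k!="img"})
E
```

```text
pics
{'time_s': 0.0, 'qpos': array([-1.21521141,  0.53718948, -0.00446259,  1.53884368,  0.00259948,
        1.06730355, -0.07121455]), 'joint_velocities': array([ 0.0014997 ,  0.00168963, -0.00029483,  0.00035224,  0.00125002,
        0.00088337, -0.00016769]), 'tau': array([ 1.81280866e-04, -5.83415043e+01,  1.04845371e+00, -2.59092003e+01,
        1.23284638e-02,  9.76457493e-03,  3.67515511e-06]), 'tool_pos': array([0.26585785, 0.59248325, 0.24140922]), 'eef_rot': array([-1.25372030e-04,  2.09294611e-01,  9.77852244e-01, -8.60037164e-04]), 'ft_force': array([-0.6372203 , -0.5736288 ,  0.22464068]), 'torque': array([-0.00298037,  0.02253791,  0.02087436]), 'grip_width': 1.0008598365105834}
side {'fx': 400.09023508415163, 'fy': 400.09023508415163, 'cx': 278.95296312489813, 'cy': 210.63745173692234, 'position': array([ 0.04001263, -0.49875067,  0.62069342]), 'attitude': array([-0.43741595,  0.81710806, -0.32981965,  0.17950124])}
top {'fx': 424.90904651206773, 'fy': 424.90904651206773, 'cx': 277.49491020765396, 'cy': 206.28496431506494, 'position': array([0.41373242, 0.09764791, 1.12479868]), 'attitude': array([ 0.0631957 , -0.6940305 ,  0.7145728 , -0.06094002])}
```

View pics/top0.png

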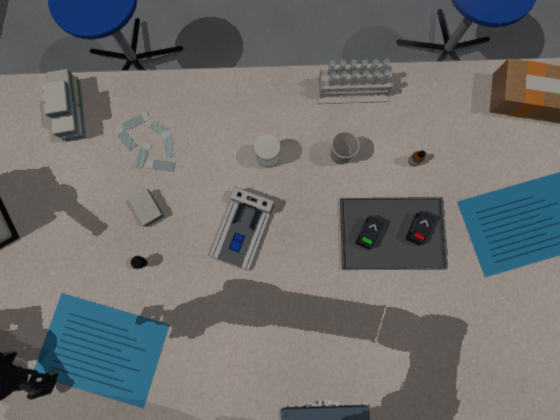

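View pics/side0.png

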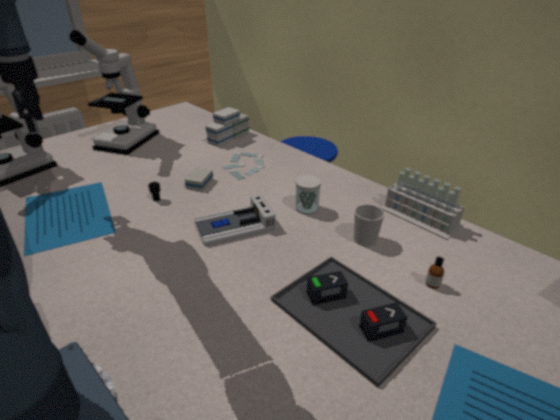

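```bash
cat > h.py <<'E'
import numpy as np,cv2
from scipy.spatial.transform import Rotation as R
def Rm(q): return R.from_quat([q[1],q[2],q[3],q[0]]).as_matrix()
def ray(c,uv,z):
    uv=np.atleast_2d(np.asarray(uv,float)); M=Rm(c["attitude"])
    d=np.c_[(uv[:,0]-c["cx"])/c["fx"],(uv[:,1]-c["cy"])/c["fy"],np.ones(len(uv))]@M.T
    p=np.asarray(c["position"]); return p+d*((z-p[2])/d[:,2])[:,None]
def proj(c,P):
    q=(np.atleast_2d(P)-c["position"])@Rm(c["attitude"]); return np.c_[c["fx"]*q[:,0]/q[:,2]+c["cx"],c["fy"]*q[:,1]/q[:,2]+c["cy"]]
def masks(img):
    b,g,r=[img[...,i].astype(int) for i in range(3)]
    return {"red":(r>120)&(g<70)&(b<70),"green":(g>110)&(r<90)&(b<110),"blue":(b>100)&(r<60)&(g<100)}
def crop(img,x0,y0,x1,y1,s,fn): cv2.imwrite(fn,cv2.resize(img[y0:y1,x0:x1],None,fx=s,fy=s,interpolation=cv2.INTER_CUBIC))
E
python3 - <<'E'
from h import *
from cell import r
t=r.camera("top");s=r.camera("side")
crop(t["img"],205,180,285,275,6,"pics/ch_t.png")
crop(t["img"],340,195,450,275,7,"pics/tr_t.png")
crop(s["img"],190,185,285,250,8,"pics/ch_s.png")
crop(s["img"],290,260,420,350,6,"pics/tr_s.png")
for c,n in((t,"top"),(s,"side")):
    for k,m in masks(c["img"]).items():
        nn,l,st,ce=cv2.connectedComponentsWithStats(m.astype(np.uint8))
        for i in range(1,nn):
            if st[i,4]>12 and st[i,4]<800: print(n,k,st[i],ce[i].round(2),ray(c,ce[i],.048 if k!="blue" else .024)[0].round(4))
E
```

```text
top red [415 233   9   7  33] [419.06 235.82] [ 0.5183 -0.2586  0.048 ]
top green [363 238   9   6  32] [366.97 240.28] [ 0.5108 -0.1259  0.048 ]
top blue [552 174   7   7  13] [554.31 176.85] [ 0.6668 -0.6382  0.024 ]
top blue [552 181   8  12  35] [556.37 185.51] [ 0.6432 -0.6403  0.024 ]
top blue [522 182   8   6  18] [525.94 184.28] [ 0.6489 -0.5606  0.024 ]
top blue [512 186  10   6  19] [516.21 188.11] [ 0.6393 -0.5336  0.024 ]
top blue [484 216  76  36 672] [521.76 232.41] [ 0.5217 -0.5331  0.024 ]
top blue [234 234   9   7  40] [238.08 237.15] [0.5309 0.2031 0.024 ]
top blue [491 234  69  23 206] [526.59 245.3 ] [ 0.488  -0.5412  0.024 ]
top blue [231 240  10  11  73] [235.27 245.11] [0.5104 0.2106 0.024 ]
top blue [494 241  66  23 196] [527.19 252.11] [ 0.4705 -0.5405  0.024 ]
top blue [ 69 313  60  19 127] [ 98.29 321.91] [0.3273 0.5575 0.024 ]
top blue [ 67 319  70  23 144] [101.11 329.99] [0.3075 0.5495 0.024 ]
top blue [ 65 326  71  23 147] [ 99.65 336.86] [0.291  0.5524 0.024 ]
top blue [ 62 333  60  19 126] [ 91.52 341.79] [0.2797 0.5722 0.024 ]
top blue [ 60 339  71  
[... 480 characters left out ...]
 311   9  11  48] [372.02 315.71] [ 0.522  -0.2539  0.048 ]
side green [313 278   7   8  34] [315.82 281.65] [ 0.5145 -0.1215  0.048 ]
side blue [282 137  55  23 731] [313.26 145.94] [1.0473 0.3603 0.024 ]
side blue [ 27 196  11   9  36] [ 30.28 199.53] [0.2038 0.6662 0.024 ]
side blue [ 96 197   5   8  14] [ 97.43 200.36] [0.3374 0.5327 0.024 ]
side blue [102 210  12  23  64] [107.33 221.22] [0.3128 0.4159 0.024 ]
side blue [223 218   5   6  25] [225.04 220.6 ] [0.5342 0.2081 0.024 ]
side blue [213 221   9   6  35] [217.03 223.43] [0.5115 0.2122 0.024 ]
side blue [ 94 223   5   7  15] [ 95.8  226.13] [0.2822 0.4151 0.024 ]
side blue [ 91 230   7   6  15] [ 94.4 232.6] [0.2681 0.3906 0.024 ]
```

View pics/ch_t.png

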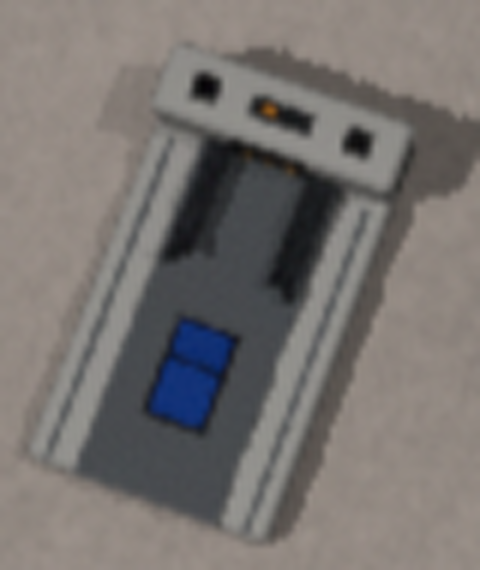

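View pics/tr_t.png

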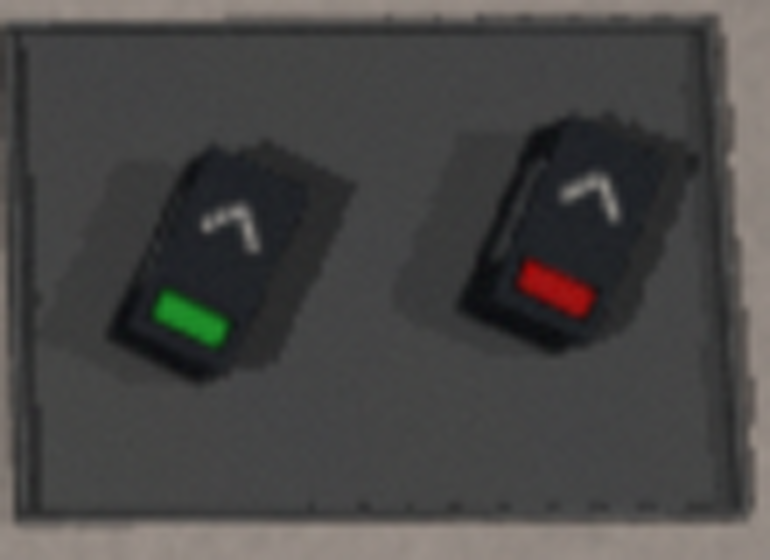

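View pics/ch_s.png

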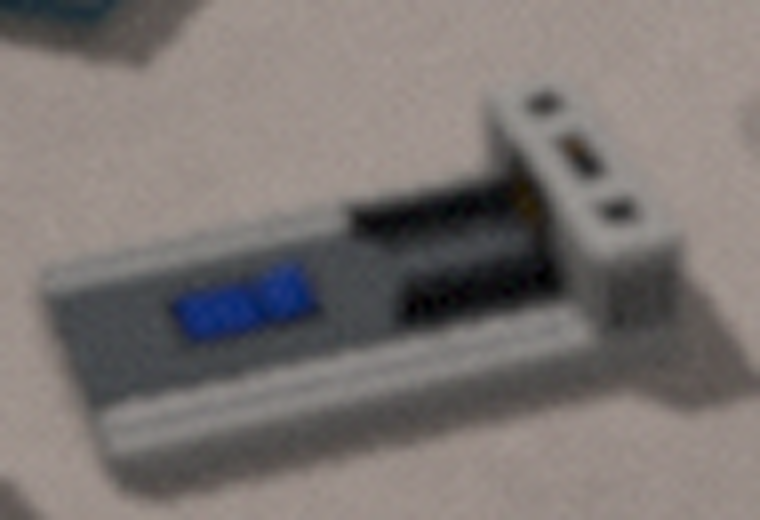

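View pics/tr_s.png

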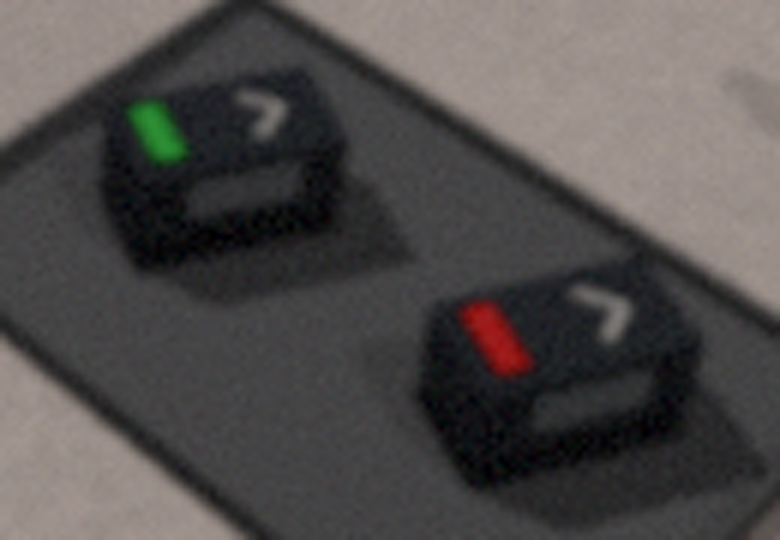

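```bash
cat > m.py <<'E'
from h import *
from scipy.optimize import least_squares
from cell import r
t=r.camera("top");s=r.camera("side")
def un(p,x0,y0,k): p=np.array(p,float); return (p+.5)/k-.5+[x0,y0]
# charger, local xyz
L=np.array([[95,56,50],[95,-56,50],[62,-56,50],[62,56,50],[-95,33,20],[-95,-33,20],[-17,12,25],[-17,-12,25]])/1e3
T=un([[183,42],[413,125],[395,195],[155,115],[78,470],[222,522],[182,318],[238,337]],205,180,6)
Ls=np.array([[62,56,50],[95,56,50],[95,-56,50],[62,-56,50],[-95,33,20],[-95,-33,20]])/1e3
S=un([[488,95],[545,80],[682,235],[600,262],[42,275],[103,412]],190,185,8)
def P(v,L): c,n=np.cos(v[2]),np.sin(v[2]); return np.c_[v[0]+c*L[:,0]-n*L[:,1],v[1]+n*L[:,0]+c*L[:,1],L[:,2]]
for nm,sel in(("top",(1,0)),("side",(0,1)),("both",(1,1))):
    f=lambda v:np.r_[(sel[0]*(proj(t,P(v,L))-T)).ravel(),(sel[1]*(proj(s,P(v,Ls))-S)).ravel()]
    o=least_squares(f,[.55,.2,-.3],loss="soft_l1",f_scale=.5); print(nm,o.x.round(4)); print(f(o.x).reshape(-1,2).round(2).tolist())
# pack bars
for c,n in((t,"top"),(s,"side")):
    m=masks(c["img"])
    for k in("red","green"):
        ys,xs=np.nonzero(m[k]); W=ray(c,np.c_[xs,ys],.048)[:,:2]; w,v=np.linalg.eigh(np.cov(W.T)); d=v[:,1]; print(n,k,W.mean(0).round(4),"perp ang",(np.arctan2(d[1],d[0])%np.pi-np.pi/2).round(3))
# top face corners in top zoom (340,195,7)
z=.048
for nm,c,x in(("spent",t,un([[570,112],[685,165],[560,345],[462,302],[605,172],[618,218],[562,195]],340,195,7)),):
    print(ray(c,x,z)[:,:2].round(4).tolist())
# side arrow tips: z006, (290,260,6)
print("side tip",ray(s,un([[630,308]],290,260,6),z).round(4),"top tip",ray(t,un([[602,172]],340,195,7),z).round(4))
E
python3 m.py
python3 - <<'E'
from h import *
from cell import r
t=r.camera("top")["img"]
a=t[200:250,395:445].astype(float); a=np.clip((a-10)*2.8,0,255).astype(np.uint8)
cv2.imwrite("pics/sp_t.png",cv2.resize(a,None,fx=12,fy=12,interpolation=cv2.INTER_CUBIC))
s=r.camera("side")["img"]
a=s[295:345,355:410].astype(float); a=np.clip((a-10)*2.8,0,255).astype(np.uint8)
cv2.imwrite("pics/sp_s.png",cv2.resize(a,None,fx=12,fy=12,interpolation=cv2.INTER_CUBIC))
E
```

```text
top [ 0.5536  0.1915 -0.3838]
[[-0.45, -1.09], [1.7, -0.22], [0.21, -0.02], [-0.44, -1.55], [-0.19, 0.42], [-0.42, 0.71], [0.8, 0.19], [0.07, 0.22], [-0.0, 0.0], [0.0, -0.0], [0.0, 0.0], [0.0, 0.0], [0.0, 0.0], [-0.0, 0.0]]
side [ 0.5549  0.1963 -0.368 ]
[[-0.0, -0.0], [-0.0, -0.0], [-0.0, -0.0], [-0.0, -0.0], [-0.0, 0.0], [-0.0, 0.0], [-0.0, -0.0], [-0.0, -0.0], [-1.49, -0.72], [2.68, -1.25], [1.21, 0.39], [-0.64, -0.16], [0.58, 2.98], [-0.88, 0.05]]
both [ 0.5537  0.1923 -0.3803]
[[-0.9, -1.09], [1.29, -0.36], [-0.16, -0.15], [-0.85, -1.53], [-0.4, 0.48], [-0.59, 0.69], [0.5, 0.19], [-0.22, 0.18], [-0.55, 0.07], [3.71, -0.4], [1.87, 1.5], [-0.08, 0.89], [1.12, 3.53], [-0.62, 0.73]]
top red [ 0.5183 -0.2586] perp ang -0.503
top green [ 0.5108 -0.1259] perp ang -0.472
side red [ 0.5222 -0.2538] perp ang -0.507
side green [ 0.5148 -0.1213] perp ang -0.491
[[0.5829, -0.2692], [0.5621, -0.3093], [0.4979, -0.2581], [0.5145, -0.224], [0.5604, -0.28], [0.5434, -0.2832], [0.5524, -0.2636]]
side tip [[ 0.5625 -0.2765  0.048 ]] top tip [[ 0.5604 -0.2789  0.048 ]]
```

View pics/sp_t.png

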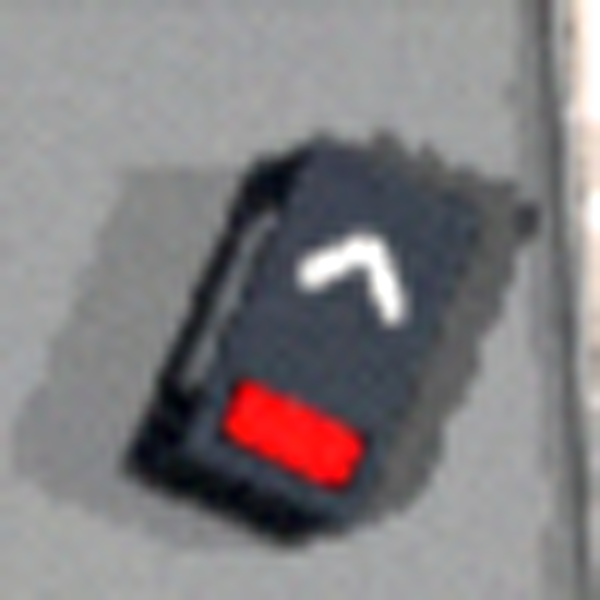

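View pics/sp_s.png

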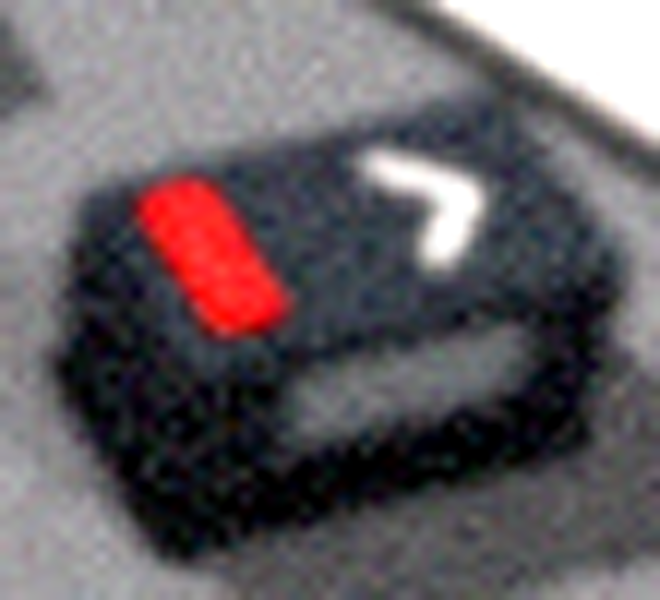

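```bash
python3 - <<'E'
from h import *
from cell import r
t=r.camera("top"); s=r.camera("side")
def st(i,g,b=0): return np.clip((i.astype(float)-b)*g,0,255).astype(np.uint8)
crop(st(t["img"],1.4),205,180,285,275,6,"pics/c2t.png"); crop(st(t["img"],2.5,20),205,180,285,275,6,"pics/c3t.png")
crop(st(s["img"],1.4),190,185,285,250,8,"pics/c2s.png")
def un(p,x0,y0,k): return (np.array(p,float)+.5)/k-.5+[x0,y0]
W=ray(t,un([[320,145],[490,205],[190,455],[345,530]],395,200,12),.048)[:,:2]; print(W.round(4),W.mean(0))
W=ray(s,un([[95,195],[480,100],[620,270],[190,375]],355,295,12),.048)[:,:2]; print(W.round(4),W.mean(0))
E
```

```text
[[ 0.5802 -0.2695]
 [ 0.5662 -0.3045]
 [ 0.5148 -0.2362]
 [ 0.498  -0.2675]] [ 0.53977934 -0.26942025]
[[ 0.5191 -0.2344]
 [ 0.5801 -0.2653]
 [ 0.5651 -0.2997]
 [ 0.5001 -0.2656]] [ 0.54108824 -0.26621077]
```

View pics/c2t.png

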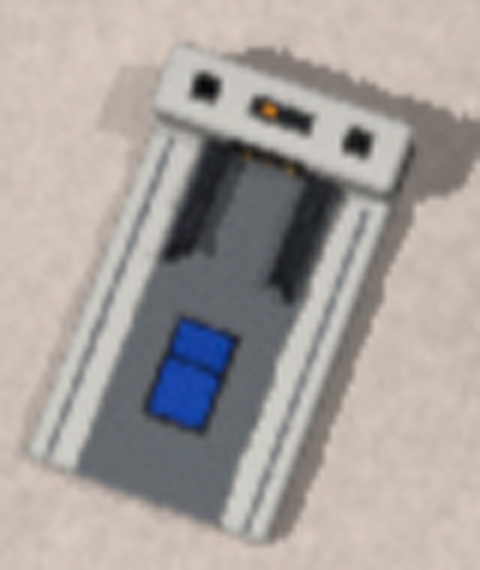

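View pics/c3t.png

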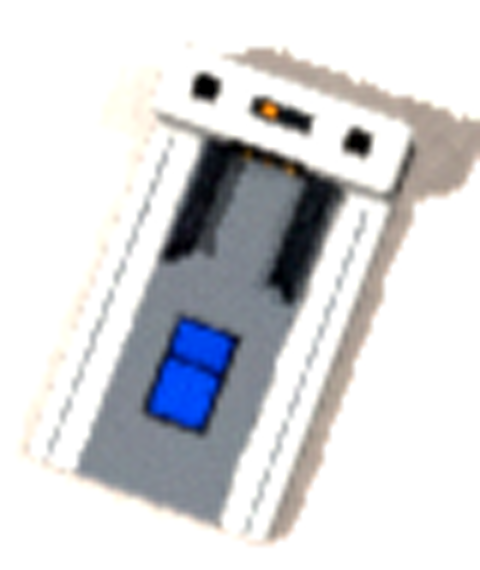

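View pics/c2s.png

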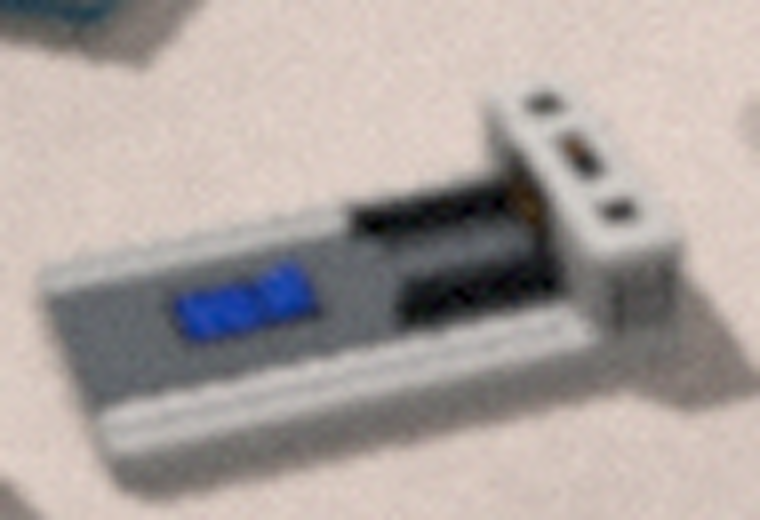

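```bash
python3 - <<'E'
from h import *
from cell import r
t=r.camera("top"); s=r.camera("side")
def un(p,x0,y0,k): return (np.array(p,float)+.5)/k-.5+[x0,y0]
for c,n,a,pts in((t,"top",(205,180,6),{"deckfront":([78,470],[222,522],.02),"bluefront":([182,318],[238,337],.0245),"bluebend":([168,353],[221,372],.02),"blueback":([147,410],[205,432],.02),"holes":([206,87],[357,143],.05),"mouth":([175,258],[290,298],.03)}),
 (s,"side",(190,185,8),{"deckfront":([45,296],[100,412],.02),"bluefront":([294,262],[318,305],.0245),"blueback":([176,298],[190,340],.02),"holes":([543,103],[620,210],.05),"bend":([246,287],[262,326],.02)})):
    M=[]
    for k,(p,q,z) in pts.items():
        W=ray(c,un([p,q],*a),z)[:,:2]; d=W[0]-W[1]; print(n,k,W.mean(0).round(4),"w",np.hypot(*d).round(4),"ang",round(np.arctan2(d[1],d[0])-np.pi/2,3)); M.append(W.mean(0))
    M=np.array(M); u,sv,v=np.linalg.svd(M-M.mean(0)); d=v[0]*np.sign(v[0][0]); print("axis",M.mean(0),np.arctan2(d[1],d[0]), "perp res",((M-M.mean(0))@v[1]).round(4),"along",((M-M.mean(0))@d).round(4))
E
```

```text
top deckfront [0.467  0.2263] w 0.0663 ang -0.371
top bluefront [0.5385 0.199 ] w 0.0258 ang -0.356
top bluebend [0.5239 0.2064] w 0.0246 ang -0.372
top blueback [0.4988 0.2147] w 0.027 ang -0.388
top holes [0.6264 0.1648] w 0.0697 ang -0.389
top mouth [0.5591 0.1885] w 0.053 ang -0.365
axis [0.53562644 0.19995912] -0.37393612000163595 perp res [ 0.0006 -0.0002 -0.0017 -0.0003 -0.0005  0.0021] along [-0.0735  0.003  -0.0132 -0.0396  0.0973  0.026 ]
side deckfront [0.4671 0.231 ] w 0.0681 ang -0.349
side bluefront [0.5407 0.2048] w 0.0265 ang -0.366
side blueback [0.5035 0.2216] w 0.0245 ang -0.449
side holes [0.6307 0.1706] w 0.071 ang -0.369
side bend [0.5242 0.2114] w 0.0232 ang -0.426
axis [0.53323767 0.20786177] -0.36117919373856594 perp res [-0.0018 -0.0003  0.0023 -0.0004  0.0001] along [-0.0701  0.0081 -0.0327  0.1043 -0.0097]
```

```bash
cat > go.py <<'E'
import sys
from h import *
from cell import r
def rel(x,y,z,deg):  # target tcp, tool x heading deg, pointing down
    s=r.read_state(); M=Rm(s["eef_rot"]); p=s["tool_pos"]; a=np.radians(deg)
    X=np.array([np.cos(a),np.sin(a),0]);Z=np.array([0,0,-1.]);T=np.c_[X,np.cross(Z,X),Z]
    print("pos",p.round(4),"t",s["time_s"],"slide cm",(M.T@(np.array([x,y,z])-p)*100).round(2),"rot",R.from_matrix(M.T@T).as_rotvec(degrees=True).round(2),"grip",round(s["grip_width"],3),"F",s["ft_force"].round(1))
if __name__=="__main__": rel(*map(float,sys.argv[1:5]))
E
python3 go.py .5405 -.268 .15 152.5
```

```text
pos [0.2661 0.593  0.2423] t 0.6 slide cm [-60.28 -67.33   9.23] rot [0.01 0.   3.34] grip 1.0 F [ 0.2 -0.5  0.2]
```

>>> jog_arm --slide '[[-60.3,-67.3,9.2],[-60.3,-67.3,9.2],[-60.3,-67.3,9.2],[-60.3,-67.3,9.2],[-60.3,-67.3,9.2],[-60.3,-67.3,9.2],[-60.3,-67.3,9.2],[-60.3,-67.3,9.2],[-60.3,-67.3,9.2],[-60.3,-67.3,9.2]]' --rotation '[[0,0,3.3],[0,0,3.3],[0,0,3.3],[0,0,3.3],[0,0,3.3],[0,0,3.3],[0,0,3.3],[0,0,3.3],[0,0,3.3],[0,0,3.3]]' --grip '[1,1,1,1,1,1,1,1,1,1]'

```text
time_s: 1.85
tool_pos: [0.4559, -0.0011, 0.1793]
eef_rot: [0.001, 0.237, 0.971, 0.0]
ft_force: [0.9, 0.3, -0.1]
grip_width: 1.001
```

```bash
python3 go.py .5405 -.268 .15 152.5
```

```text
pos [ 0.4559 -0.0011  0.1793] t 1.85 slide cm [-19.8  -19.79   2.93] rot [0.06 0.07 0.06] grip 1.001 F [ 0.9  0.3 -0.1]
```

>>> jog_arm --slide '[[-19.8,-19.8,2.9],[-19.8,-19.8,2.9],[-19.8,-19.8,2.9],[-19.8,-19.8,2.9],[-19.8,-19.8,2.9],[-19.8,-19.8,2.9],[-19.8,-19.8,2.9],[-19.8,-19.8,2.9]]' --rotation '[[0,0,0],[0,0,0],[0,0,0],[0,0,0],[0,0,0],[0,0,0],[0,0,0],[0,0,0]]' --grip '[1,1,1,1,1,1,1,1]'

```text
time_s: 2.85
tool_pos: [0.5396, -0.2646, 0.1501]
eef_rot: [-0.0, 0.236, 0.972, 0.0]
ft_force: [0.5, -0.5, -0.7]
grip_width: 0.998
```

```bash
python3 go.py .5405 -.268 .03 152.5; python3 - <<'E'
from h import *
from cell import r
for n in("side","top"):
    c=r.camera(n); p=proj(c,r.read_state()["tool_pos"])[0]; print(n,p)
    x,y=p.astype(int); x0=min(max(x-60,0),440);y0=max(y-60,0); crop(c["img"],x0,y0,x0+120,y0+120,5,f"pics/a_{n}.png"); print(x0,y0)
E
```

```text
pos [ 0.5396 -0.2646  0.1501] t 2.85 slide cm [-0.24 -0.27 12.01] rot [ 0.05 -0.02  0.15] grip 0.998 F [ 0.5 -0.5 -0.7]
side [391.16733314 273.01333895]
331 213
top [435.32471062 221.79848572]
375 161
```

View pics/a_top.png

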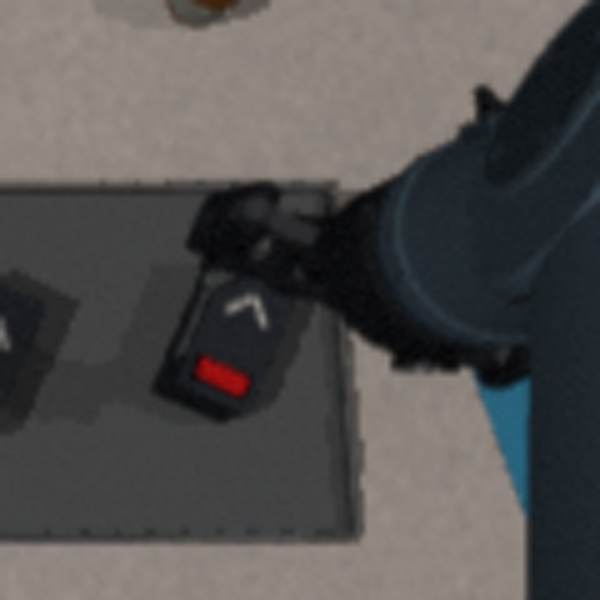

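View pics/a_side.png

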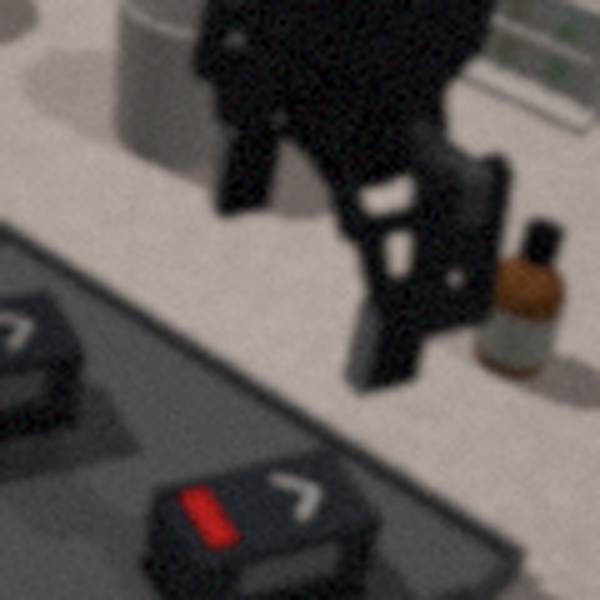

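>>> jog_arm --slide '[[-0.25,-0.25,6],[-0.25,-0.25,10],[-0.25,-0.25,12],[-0.25,-0.25,12],[-0.25,-0.25,12]]' --rotation '[[0,0,0],[0,0,0],[0,0,0],[0,0,0],[0,0,0]]' --grip '[1,1,1,1,1]'

```text
time_s: 3.58
tool_pos: [0.5418, -0.2702, 0.0316]
eef_rot: [0.001, 0.237, 0.971, -0.0]
ft_force: [-0.4, -0.2, 0.1]
grip_width: 1.0
```

```bash
python3 go.py .5405 -.268 .03 152.5; python3 - <<'E'
from h import *
from cell import r
for n in("side","top"):
    c=r.camera(n); p=proj(c,r.read_state()["tool_pos"])[0]; print(n,p)
    x,y=p.astype(int); x0=min(max(x-50,0),440);y0=max(y-50,0); crop(np.clip(c["img"]*1.8,0,255).astype(np.uint8),x0,y0,x0+100,y0+100,6,f"pics/b_{n}.png"); print(x0,y0)
E
```

```text
pos [ 0.5418 -0.2702  0.0316] t 3.575 slide cm [0.22 0.14 0.16] rot [0.01 0.16 0.04] grip 1.0 F [-0.4 -0.2  0.1]
side [384.29601408 320.86128852]
334 270
top [420.76343086 227.29050824]
370 177
```

View pics/b_side.png

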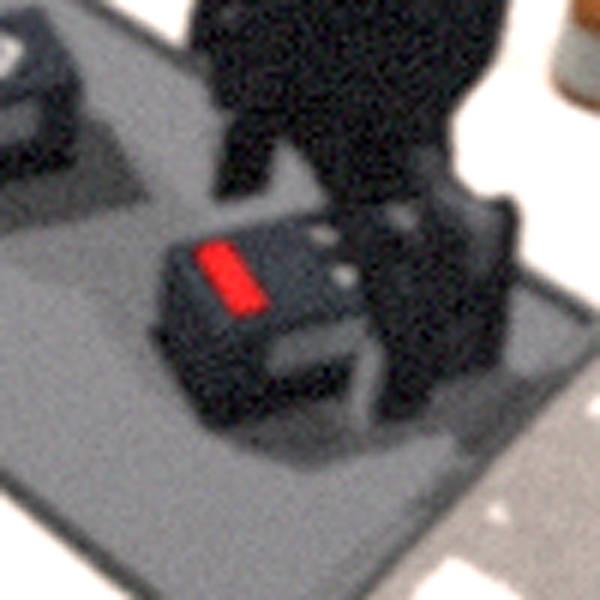

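View pics/b_top.png

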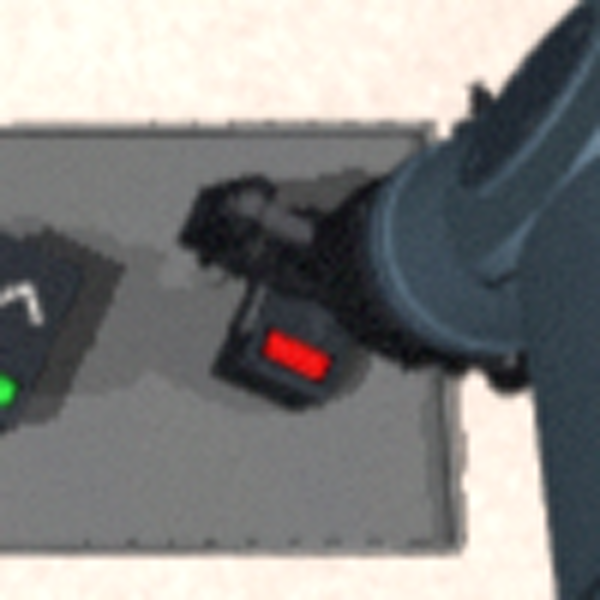

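>>> jog_arm --slide '[[0.2,0.1,0.1],[0.2,0.1,0.1],[0.2,0.1,0.1],[0.2,0.1,0.1],[0.2,0.1,0.1],[0.2,0.1,0.1],[0.2,0.1,0.1],[0.2,0.1,0.1]]' --rotation '[[0,0,0],[0,0,0],[0,0,0],[0,0,0],[0,0,0],[0,0,0],[0,0,0],[0,0,0]]' --grip '[0,0,0,0,0,0,0,0]'

```text
time_s: 4.68
tool_pos: [0.5397, -0.2679, 0.0295]
eef_rot: [0.0, 0.237, 0.971, 0.0]
ft_force: [0.1, 1.8, 5.0]
grip_width: 0.46
```

```bash
python3 go.py .5405 -.268 .15 152.5; python3 - <<'E'
from h import *
from cell import r
for n in("side",):
    c=r.camera(n); p=proj(c,r.read_state()["tool_pos"])[0]; print(n,p)
    x,y=p.astype(int); x0=min(max(x-50,0),440);y0=max(y-50,0); crop(np.clip(c["img"]*1.8,0,255).astype(np.uint8),x0,y0,x0+100,y0+100,6,f"pics/d_{n}.png"); print(x0,y0)
E
```

```text
pos [ 0.5397 -0.2679  0.0295] t 4.675 slide cm [ -0.09   0.03 -12.05] rot [0.02 0.04 0.04] grip 0.46 F [0.1 1.8 5. ]
side [382.38302919 321.6019384 ]
332 271
```

View pics/d_side.png

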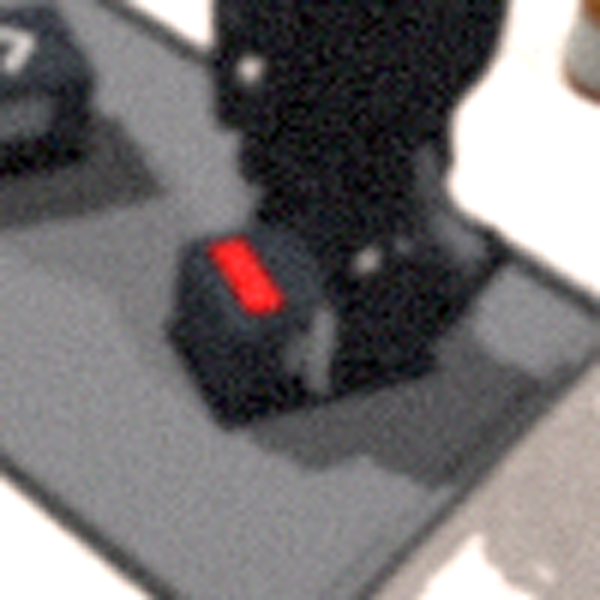

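>>> jog_arm --slide '[[0,0,-6],[0,0,-10],[0,0,-10],[0,0,-10]]' --rotation '[[0,0,0],[0,0,0],[0,0,0],[0,0,0]]' --grip '[0,0,0,0]'

```text
time_s: 5.22
tool_pos: [0.5382, -0.2673, 0.1277]
eef_rot: [-0.001, 0.237, 0.971, 0.0]
ft_force: [-0.7, -0.1, -3.2]
grip_width: 0.458
```

```bash
python3 go.py .4884 .2212 .11 158.7
```

```text
pos [ 0.5382 -0.2673  0.1277] t 5.225 slide cm [26.94 41.05  1.83] rot [ 0.   -0.13 -6.15] grip 0.458 F [-0.7 -0.1 -3.2]
```

>>> jog_arm --slide '[[26.9,41,1.8],[26.9,41,1.8],[26.9,41,1.8],[26.9,41,1.8],[26.9,41,1.8],[26.9,41,1.8],[26.9,41,1.8],[26.9,41,1.8],[26.9,41,1.8],[26.9,41,1.8]]' --rotation '[[0,0,-6.1],[0,0,-6.1],[0,0,-6.1],[0,0,-6.1],[0,0,-6.1],[0,0,-6.1],[0,0,-6.1],[0,0,-6.1],[0,0,-6.1],[0,0,-6.1]]' --grip '[0,0,0,0,0,0,0,0,0,0]'

```text
time_s: 6.48
tool_pos: [0.4885, 0.2189, 0.1095]
eef_rot: [-0.001, 0.185, 0.983, -0.001]
ft_force: [0.1, -1.8, -2.7]
grip_width: 0.457
```

```bash
python3 go.py .4884 .2212 .11 158.7
```

```text
pos [0.4885 0.2189 0.1095] t 6.475 slide cm [ 0.1   0.21 -0.05] rot [-0.17 -0.09 -0.05] grip 0.457 F [ 0.1 -1.8 -2.7]
```

>>> jog_arm --slide '[[0,0.1,3],[0,0.1,5],[0,0.1,5],[0,0.1,5],[0,0.1,5]]' --rotation '[[0,0,0],[0,0,0],[0,0,0],[0,0,0],[0,0,0]]' --grip '[0,0,0,0,0]'

```text
time_s: 7.1
tool_pos: [0.4907, 0.2207, 0.0618]
eef_rot: [0.001, 0.186, 0.983, 0.0]
ft_force: [0.4, -0.3, -1.6]
grip_width: 0.457
```

```bash
python3 go.py .4884 .2212 .0465 158.7; python3 - <<'E'
from h import *
from cell import r
for n in("side","top"):
    c=r.camera(n); p=proj(c,r.read_state()["tool_pos"])[0]; print(n,p)
    x,y=p.astype(int); x0=min(max(x-50,0),440);y0=max(y-55,0); crop(np.clip(c["img"]*1.8,0,255).astype(np.uint8),x0,y0,x0+100,y0+90,6,f"pics/e_{n}.png"); print(x0,y0)
E
```

```text
pos [0.4907 0.2207 0.0618] t 7.1 slide cm [ 0.24 -0.04  1.53] rot [ 0.06  0.06 -0.11] grip 0.457 F [ 0.4 -0.3 -1.6]
side [206.95312488 212.99842876]
156 157
top [229.64803396 251.94654035]
179 196
```

View pics/e_side.png

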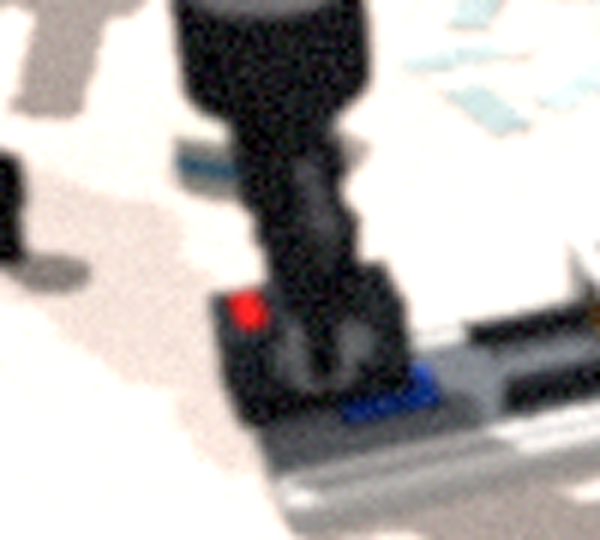

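View pics/e_top.png

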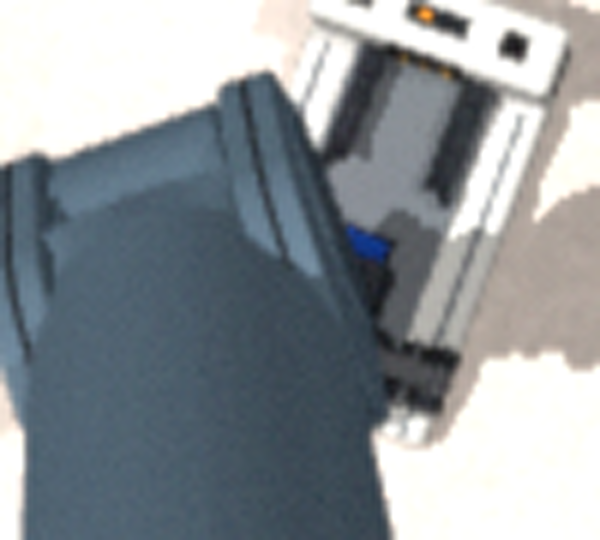

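```bash
python3 - <<'E'
from h import *
from cell import r
t=r.camera("top"); s=r.camera("side")
tcp=r.read_state()["tool_pos"]; print(tcp)
def un(p,x0,y0,k): return (np.array(p,float)+.5)/k-.5+[x0,y0]
def loc(W,o,a=-.372):
    d=W[:,:2]-o; c,n=np.cos(a),np.sin(a); return np.c_[c*d[:,0]+n*d[:,1],-n*d[:,0]+c*d[:,1]].round(4)
print("tcp loc",loc(tcp[None],[.5555,.195]))
for z in(.034,.036,.038): print("side bottom",z,loc(ray(s,un([[250,425],[412,392]],156,157,6),z),[.556,.1975]))
print("side top tail far/near, front near",loc(ray(s,un([[215,297],[255,342]],156,157,6),.080),[.556,.1975]))
print("side rail etc check")
print("top",loc(ray(t,un([[388,262],[372,325]],179,196,6),.08),[.555,.192]),loc(ray(t,un([[388,262],[372,325]],179,196,6),.042),[.555,.192]))
crop(np.clip(s["img"].astype(float)*3.5-20,0,255).astype(np.uint8),180,195,240,245,12,"pics/f_s.png")
crop(np.clip(t["img"].astype(float)*3.5-20,0,255).astype(np.uint8),220,215,270,275,10,"pics/f_t.png")
E
```

```text
[0.49023076 0.22103577 0.061468  ]
tcp loc [[-0.0703  0.0005]]
side bottom 0.034 [[-0.0999 -0.0143]
 [-0.0311 -0.017 ]]
side bottom 0.036 [[-0.1003 -0.0171]
 [-0.0317 -0.0198]]
side bottom 0.038 [[-0.1008 -0.0199]
 [-0.0324 -0.0226]]
side top tail far/near, front near [[-0.1025  0.0156]
 [-0.095  -0.0235]]
side rail etc check
top [[-0.0307 -0.0194]
 [-0.0571 -0.0223]] [[-0.0283 -0.0151]
 [-0.0556 -0.0181]]
```

View pics/f_s.png

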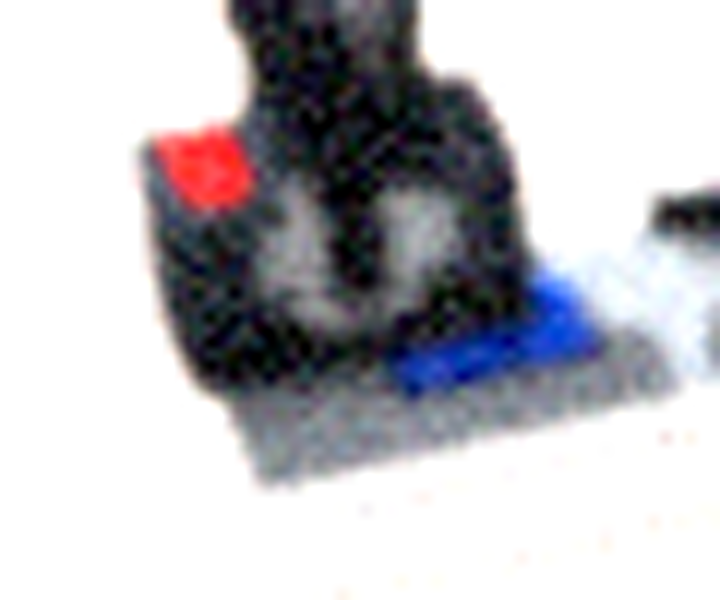

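View pics/f_t.png

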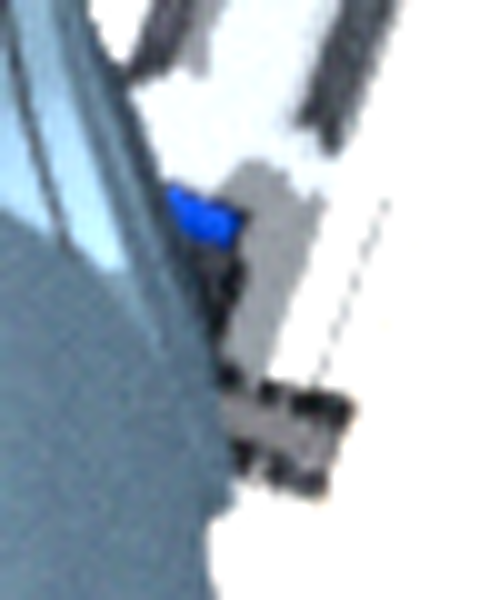

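>>> jog_arm --slide '[[0.2,0,0.8],[0.2,0,1.2],[0.2,0,1.5],[0.2,0,1.5],[0.2,0,1.5]]' --rotation '[[0,0,0],[0,0,0],[0,0,0],[0,0,0],[0,0,0]]' --grip '[0,0,0,0,0]'

```text
time_s: 7.92
tool_pos: [0.4882, 0.2216, 0.0459]
eef_rot: [0.0, 0.185, 0.983, -0.0]
ft_force: [-0.6, -0.1, -2.8]
grip_width: 0.457
```

```bash
python3 go.py .4884 .2212 .0455 158.7; sleep 0; python3 go.py .4884 .2212 .0455 158.7
```

```text
pos [0.4882 0.2216 0.0459] t 7.925 slide cm [-0.03 -0.03  0.04] rot [-0.    0.01 -0.07] grip 0.457 F [-0.6 -0.1 -2.8]
pos [0.4882 0.2216 0.0459] t 7.925 slide cm [-0.03 -0.03  0.04] rot [-0.    0.01 -0.07] grip 0.457 F [-0.6 -0.1 -2.8]
```

>>> jog_arm --slide '[[0,0,0.05],[0,0,0.1],[0,0,0.1]]' --rotation '[[0,0,0],[0,0,0],[0,0,0]]' --grip '[0,0,0]'

```text
time_s: 8.3
tool_pos: [0.4882, 0.2216, 0.0455]
eef_rot: [0.0, 0.185, 0.983, 0.0]
ft_force: [-2.0, -1.1, 6.1]
grip_width: 0.456
```

>>> jog_arm --slide '[[-0.5,0,-0.05],[-1.2,0,-0.05],[-1.9,0,-0.05],[-2.6,0,-0.05],[-3.3,0,-0.05],[-3.3,0,-0.05]]' --rotation '[[0,0,0],[0,0,0],[0,0,0],[0,0,0],[0,0,0],[0,0,0]]' --grip '[0,0,0,0,0,0]'

```text
time_s: 9.05
tool_pos: [0.5204, 0.2088, 0.0456]
eef_rot: [0.001, 0.186, 0.983, 0.0]
ft_force: [1.5, -1.8, 0.2]
grip_width: 0.458
```

```bash
python3 - <<'E'
from h import *
from cell import r
t=r.camera("top"); s=r.camera("side")
crop(np.clip(s["img"].astype(float)*3-20,0,255).astype(np.uint8),190,190,260,245,11,"pics/g_s.png")
crop(np.clip(t["img"].astype(float)*3-20,0,255).astype(np.uint8),215,190,280,275,7,"pics/g_t.png")
E
```

View pics/g_s.png

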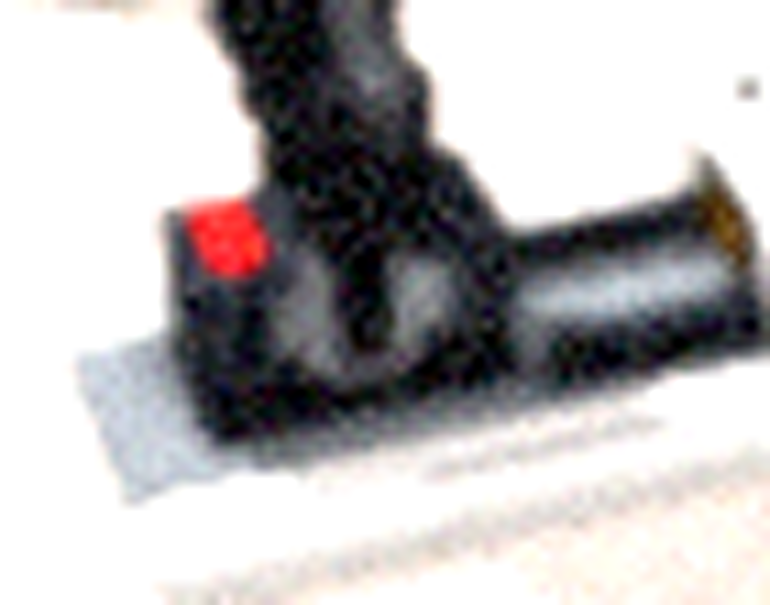

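View pics/g_t.png

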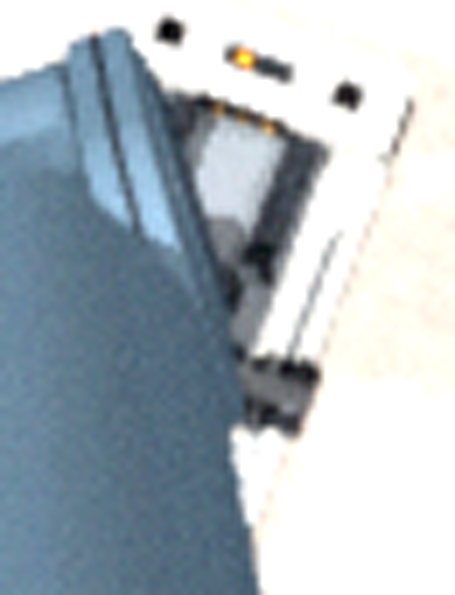

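>>> jog_arm --slide '[[-0.5,0,0],[-1.0,0,0],[-1.5,0,0],[-1.5,0,0]]' --rotation '[[0,0,0],[0,0,0],[0,0,0],[0,0,0]]' --grip '[0,0,0,0]'

```text
time_s: 9.65
tool_pos: [0.5335, 0.2039, 0.0455]
eef_rot: [0.001, 0.186, 0.983, 0.0]
ft_force: [0.4, 0.2, 1.7]
grip_width: 0.458
```

>>> jog_arm --slide '[[-0.4,0,0],[-0.8,0,0],[-1.0,0,0],[-1.0,0,0]]' --rotation '[[0,0,0],[0,0,0],[0,0,0],[0,0,0]]' --grip '[0,0,0,0]'

```text
time_s: 10.15
tool_pos: [0.5423, 0.2004, 0.0455]
eef_rot: [0.0, 0.185, 0.983, 0.0]
ft_force: [-2.1, 0.4, 3.5]
grip_width: 0.46
```

>>> jog_arm --slide '[[-0.5,0,0],[-1.0,0,0],[-1.5,0,0],[-2.0,0,0],[-2.0,0,0]]' --rotation '[[0,0,0],[0,0,0],[0,0,0],[0,0,0],[0,0,0]]' --grip '[0,0,0,0,0]'

```text
time_s: 10.78
tool_pos: [0.5613, 0.1929, 0.0455]
eef_rot: [0.0, 0.186, 0.983, 0.0]
ft_force: [-0.3, 0.7, 2.8]
grip_width: 0.458
```

```bash
python3 - <<'E'
from h import *
from cell import r
t=r.camera("top"); s=r.camera("side")
crop(np.clip(s["img"].astype(float)*3-20,0,255).astype(np.uint8),190,180,280,245,8,"pics/i_s.png")
crop(np.clip(t["img"].astype(float)*3-20,0,255).astype(np.uint8),215,190,280,275,7,"pics/i_t.png")
print(r.read_state()["tool_pos"])
E
```

```text
[0.56131456 0.19293957 0.04551701]
```

View pics/i_s.png

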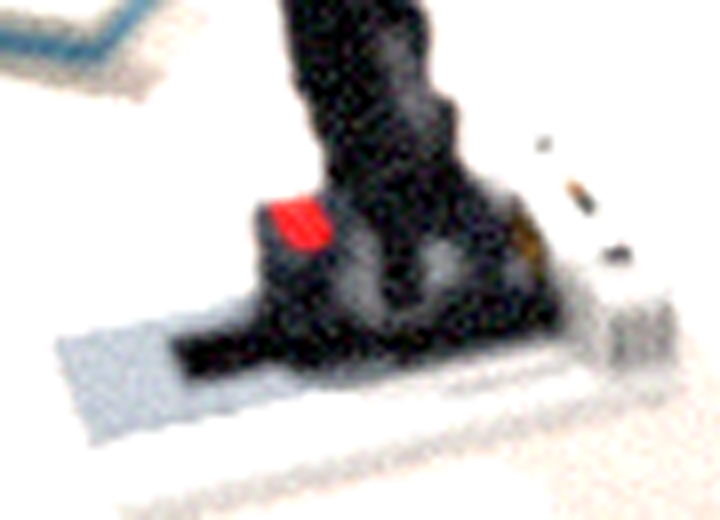

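View pics/i_t.png

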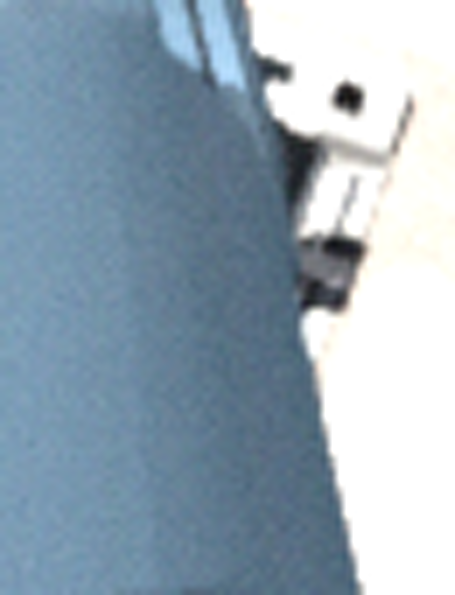

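>>> jog_arm --slide '[[-0.4,0,0],[-0.8,0,0],[-1.0,0,0],[-1.0,0,0],[-1.0,0,0]]' --rotation '[[0,0,0],[0,0,0],[0,0,0],[0,0,0],[0,0,0]]' --grip '[0,0,0,0,0]'

```text
time_s: 11.5
tool_pos: [0.5695, 0.1899, 0.0456]
eef_rot: [-0.0, 0.185, 0.983, 0.0]
ft_force: [-2.9, 1.1, 4.5]
grip_width: 0.456
```

>>> jog_arm --slide '[[-0.15,0,0],[-0.3,0,0],[-0.3,0,0],[-0.3,0,0]]' --rotation '[[0,0,0],[0,0,0],[0,0,0],[0,0,0]]' --grip '[0,0,0,0]'

```text
time_s: 12.0
tool_pos: [0.5721, 0.189, 0.0456]
eef_rot: [-0.001, 0.185, 0.983, 0.0]
ft_force: [-3.7, 1.3, 6.4]
grip_width: 0.461
```

```bash
cat > look.py <<'E'
import sys
from h import *
from cell import r
t=r.camera("top"); s=r.camera("side"); k=sys.argv[1]
crop(np.clip(s["img"].astype(float)*2-10,0,255).astype(np.uint8),190,180,280,245,8,f"pics/{k}_s.png")
crop(np.clip(t["img"].astype(float)*2-10,0,255).astype(np.uint8),205,180,285,275,6,f"pics/{k}_t.png")
st=r.read_state(); print(st["tool_pos"],st["ft_force"])
E
python3 look.py j
```

```text
[0.57214697 0.1889718  0.04558238] [-3.98380056  1.39078743  6.18031974]
```

View pics/j_s.png

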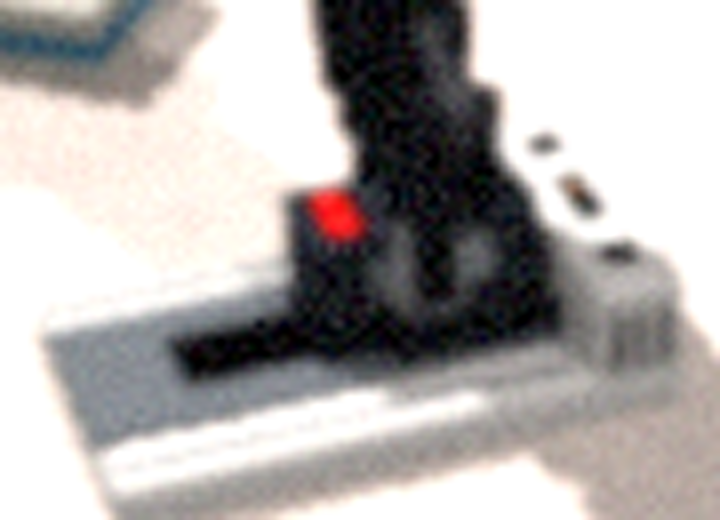

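>>> jog_arm --slide '[[-0.1,0,0],[-0.2,0,0],[-0.2,0,0]]' --rotation '[[0,0,0],[0,0,0],[0,0,0]]' --grip '[0,0,0]'

```text
time_s: 12.48
tool_pos: [0.5743, 0.188, 0.0455]
eef_rot: [-0.0, 0.185, 0.983, 0.0]
ft_force: [-2.6, 1.5, 5.2]
grip_width: 0.459
```

>>> jog_arm --slide '[[-0.1,0,0],[-0.2,0,0],[-0.2,0,0]]' --rotation '[[0,0,0],[0,0,0],[0,0,0]]' --grip '[0,0,0]'

```text
time_s: 12.85
tool_pos: [0.5753, 0.1876, 0.0455]
eef_rot: [-0.001, 0.185, 0.983, 0.0]
ft_force: [-6.4, 1.9, 7.6]
grip_width: 0.455
```

```bash
python3 look.py k
```

```text
[0.57536969 0.18764041 0.04553947] [-5.9555603   2.30658282  8.09957175]
```

View pics/k_s.png

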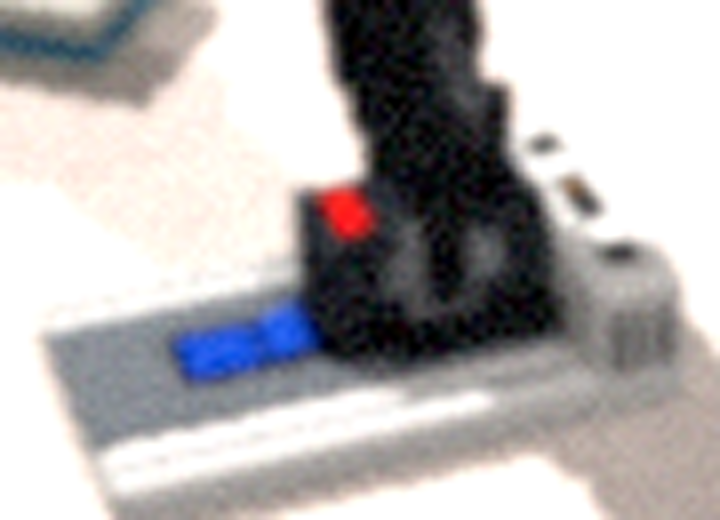

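The blue catch is up again at (245,340), behind the pack's tail. I'll release now.

>>> jog_arm --slide '[[0,0,0],[0,0,0],[0,0,0],[0,0,0],[0,0,0],[0,0,0]]' --rotation '[[0,0,0],[0,0,0],[0,0,0],[0,0,0],[0,0,0],[0,0,0]]' --grip '[1,1,1,1,1,1]'

```text
time_s: 13.7
tool_pos: [0.5766, 0.187, 0.0455]
eef_rot: [0.0, 0.185, 0.983, 0.0]
ft_force: [-1.1, -0.5, 0.7]
grip_width: 0.997
```

>>> jog_arm --slide '[[0,0,-3],[0,0,-7],[0,0,-12],[0,0,-12],[0,0,-12]]' --rotation '[[0,0,0],[0,0,0],[0,0,0],[0,0,0],[0,0,0]]' --grip '[1,1,1,1,1]'

```text
time_s: 14.32
tool_pos: [0.5762, 0.187, 0.1651]
eef_rot: [-0.0, 0.185, 0.983, -0.0]
ft_force: [-0.6, 0.4, -0.6]
grip_width: 1.001
```

>>> jog_arm --slide '[[20,0,-12],[20,0,-12],[20,0,-12],[20,0,-12],[20,0,-12],[20,0,-12]]' --rotation '[[0,0,0],[0,0,0],[0,0,0],[0,0,0],[0,0,0],[0,0,0]]' --grip '[1,1,1,1,1,1]'

```text
time_s: 15.08
tool_pos: [0.3904, 0.2592, 0.2844]
eef_rot: [-0.0, 0.185, 0.983, -0.001]
ft_force: [0.5, -0.3, 0.3]
grip_width: 1.005
```

```bash
python3 look.py l
```

```text
[0.3908474  0.2587325  0.28423012] [ 0.92732615  0.29819174 -0.65380678]
```

View pics/l_s.png

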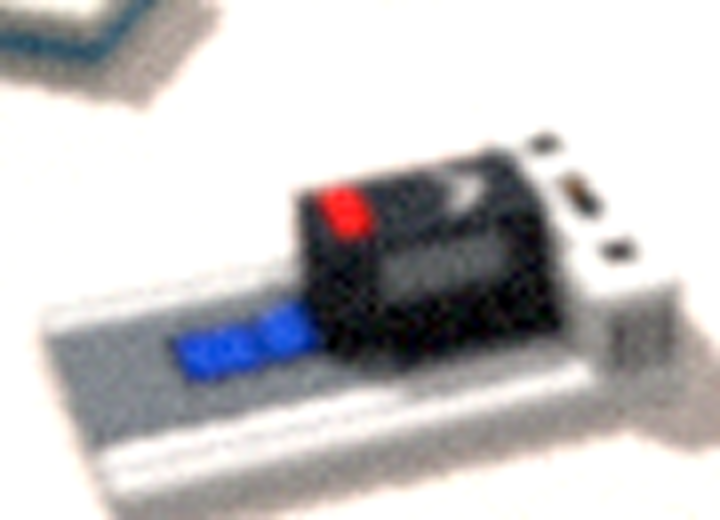

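View pics/l_t.png

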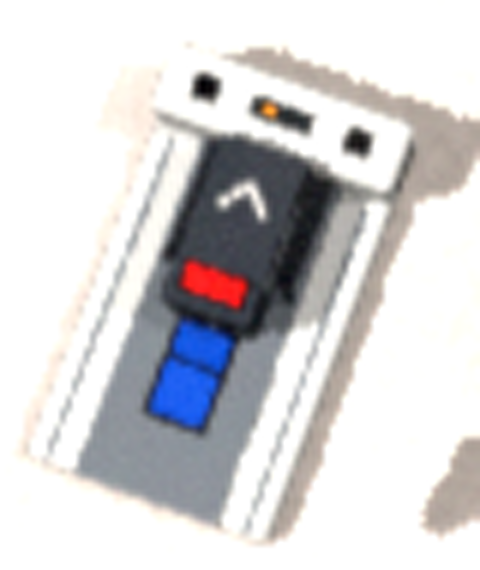

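```bash
python3 - <<'E'
from h import *
from cell import r
t=r.camera("top"); i0=cv2.imread("pics/top0.png")
for k,m in masks(t["img"]).items():
    if k=="blue": m[:, :225]=0; m[:,250:]=0
    ys,xs=np.nonzero(m); print(k,xs.mean().round(2),ys.mean().round(2),len(xs))
m=masks(i0)["blue"]; m[:,:225]=0;m[:,250:]=0; ys,xs=np.nonzero(m);print("blue0",xs.mean(),ys.mean(),len(xs))
d=np.abs(t["img"].astype(int)-i0).max(2); cv2.imwrite("pics/diff.png",np.clip(d*3,0,255).astype(np.uint8))
s=r.camera("side")["img"]; d=np.abs(s.astype(int)-cv2.imread("pics/side0.png")).max(2)
for n,(x0,y0,x1,y1) in dict(jar=(290,170,325,218),cup=(350,200,388,250),dropper=(424,253,448,292),slidebox=(182,166,216,192),charged=(300,265,352,305),eyepiece=(146,178,164,204)).items(): print(n,d[y0:y1,x0:x1].mean().round(1))
print(r.job_done())
E
```

```text
red 239.91 226.86 35
green nan nan 0
blue 236.17 242.24 118
blue0 236.26126126126127 242.33333333333334 111
jar 3.2
cup 3.3
dropper 3.9
slidebox 3.3
charged 10.7
eyepiece 4.5
the job is handed in; nothing more can be done
None<stdin>:6: RuntimeWarning: Mean of empty slice.
  ret = ret.dtype.type(ret / rcount)
```

```bash
python3 - <<'E'
from h import *
from cell import r
c=r.camera("side"); m=masks(c["img"])["green"]; ys,xs=np.nonzero(m); print(xs.mean(),ys.mean(),len(xs))
E
```

```text
the job is handed in; nothing more can be done
```

View pics/diff.png

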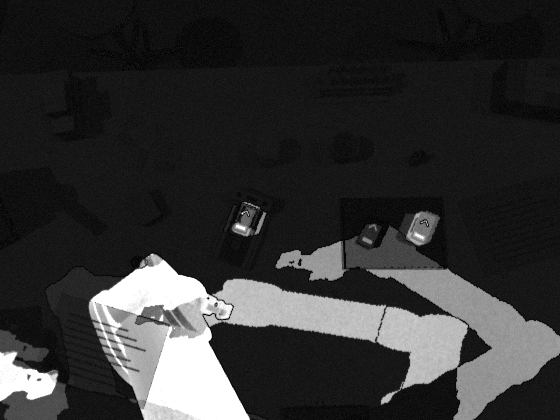

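The spent pack is in the charger, fully home, with the blue catch up behind its tail. I handed the job in at about 15 s of the 48 s allowed. I gripped it in the tray, set it on the deck in front of the rails, slid it in until the catch sprang up, then let go and backed the arm clear.

**Last checks:**
- **Catch:** its blue area in the top view was back at its starting position to within 0.1 px.
- **Pack:** by eye in both views it lies flat under the rails, in line with the bay and against the terminal block. I did not measure the nose distance or the angles after release.
- **Forces:** about 10 N at most while sliding, judged from the readings at the end of each move. The gripper touched nothing at the end.
- **Other loose things:** the jar, cup, slide box, bottle and eyepiece looked unchanged against the first side picture.

**Checks that failed or disagreed:**
- **Charged pack:** my last mask did not find its green light, and its patch of the side picture had changed more than the others. The top difference picture shows the arm's shadow now over its part of the tray, with the outline not visibly shifted. That is the likely cause, but I couldn't recheck because the cameras had closed. Nothing I moved came near it.
- **Camera views:** the top and side views differed by 3 to 6 mm in absolute position, so I averaged them and checked the pack against the charger before sliding it in.

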